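Put the parts pots and the oil bottle away

TASK

Clear the cutting mat: stack the three parts pots in the round well of the red sorter, blue at the bottom, then yellow, then green on top, each seated squarely in the one below. Set the steel drip cup upright on the flat middle of the white saucer and stand the oil bottle inside the cup; never let the bottle tip over. Leave the saucer, the hand drill, the mug and the tape measure where they are.

Things in the scene. Friction and masses are not known exactly. Their poses are not given: they have to be found in the camera images.
- pot_blue: Blue screw-lid parts pot, loose, 54 mm across, 40 mm high, 0.09 kg. Origin: centre of its underside, z up. Lid with raised rim 3 mm wide round a recess 48 mm across, 5 mm deep; foot 40 mm across, 4 mm high. Stacked, the foot drops into the recess below and the shoulder rests on the rim: origins 36 mm apart. Starts upright on the 3 mm mat.
- pot_yellow: Yellow screw-lid parts pot, loose, 54 mm across, 40 mm high, 0.09 kg. Origin: centre of its underside, z up. Lid with raised rim 3 mm wide round a recess 48 mm across, 5 mm deep; foot 40 mm across, 4 mm high. Stacked, the foot drops into the recess below and the shoulder rests on the rim: origins 36 mm apart. Starts upright on the 3 mm mat.
- pot_green: Green screw-lid parts pot, loose, 54 mm across, 40 mm high, 0.09 kg. Origin: centre of its underside, z up. Lid with raised rim 3 mm wide round a recess 48 mm across, 5 mm deep; foot 40 mm across, 4 mm high. Stacked, the foot drops into the recess below and the shoulder rests on the rim: origins 36 mm apart. Starts upright on the 3 mm mat.
- cup: Open stainless steel drip cup, straight-sided, 62 mm across and 45 mm high, wall 3 mm (inside 56 mm across), bottom 4 mm thick, 0.11 kg. Loose. Origin at the centre of its underside, z up. Starts upright on the 3 mm mat.
- bottle: Small amber glass oil bottle closed with a black screw-top lid; 92 mm high, 0.08 kg. Glass body 36 mm across up to 50 mm, then a shoulder and neck; the lid is 26 mm across, from 64 to 92 mm above the underside. Loose. Origin at the centre of its underside, z up. Starts upright on the 3 mm mat.
- sorter: Red parts sorter, fixed. Origin on the counter right below the middle of its open round well (62 mm across, 5 mm deep, floor 35 mm above the origin, deck 40 mm). It reaches -45 to +112 mm along its x, 60 mm either way along y; from x = 43 mm a clear lid (top 45 mm) closed by a black latch at the +x end.
- saucer: White ceramic saucer, loose, on the counter: 150 mm across, rim 18 mm high; its flat middle is about 85 mm across and lies 5 mm above the origin. Origin at the centre of its underside, z up.
- drill: Bystander: aluminium hand drill with wooden handle, lying at the far edge beyond the mat, about 305 mm long and 60 mm high, loose. Origin near its middle, at counter height; x along the drill towards the bit.
- mug: Bystander: blue ceramic mug, 80 mm across and 85 mm high, handle to its own +y, loose. Origin at the centre of its underside.
- tape: Bystander: black tape measure, 65 x 60 x 35 mm, with a steel hook at -x, loose. Origin at the centre of its underside.

How it is judged:
At the end, for the whole second after the job is handed in: Blue pot in the sorter's well (9 mm), yellow seated on blue, green on yellow (7 mm), cup on the saucer's middle (15 mm), bottle on the cup's bottom (13 mm); heights within 4 mm, upright within 0.1 rad, at rest; saucer level, moved under 50 mm (horizontal distance between pot_blue and sorter below 0.009 m and z of pot_blue in the frame of sorter between 0.031 and 0.039 m and angle between each of pot_blue, pot_yellow, pot_green, cup, bottle, saucer's own z axis and vertical below 0.1 rad and linear speed of each of pot_blue, pot_yellow, pot_green, cup, bottle below 0.02 m/s and angular speed of each of pot_blue, pot_yellow, pot_green, cup, bottle below 0.2 rad/s and horizontal distance between pot_yellow and pot_blue below 0.007 m and z of pot_yellow in the frame of pot_blue between 0.032 and 0.04 m and horizontal distance between pot_green and pot_yellow below 0.007 m and z of pot_green in the frame of pot_yellow between 0.032 and 0.04 m and horizontal distance between cup and saucer below 0.015 m and z of cup in the frame of saucer between 0.001 and 0.009 m and horizontal distance between bottle and cup below 0.013 m and z of bottle in the frame of cup between 0 and 0.008 m and distance of saucer from where it was at the start of the episode below 0.05 m); the robot touches nothing.
It fails at once if the bottle is tipped over (angle between bottle's own z axis and vertical above 0.8 rad).
It fails at once if the hand drill is pushed away (distance of drill from where it was at the start of the episode above 0.03 m).
It fails at once if the mug is pushed away (distance of mug from where it was at the start of the episode above 0.03 m).
It fails at once if the tape measure is pushed away (distance of tape from where it was at the start of the episode above 0.03 m).
It also fails if it takes over 128 s, if anything falls off the work surface, if the arm or the gripper's body presses on something with over 40 N, if the wrist force passes 120 N, or if a joint passes its speed limit or range.

ROBOT

A 6-joint arm with a two-finger parallel gripper is mounted at the origin on the work surface. World frame = base frame: x ahead of the robot, y to its left, z up, the work surface at z = 0. Lengths are in m, angles in rad, forces in N, time in s.
With the tool pointing down it reaches from about 0.425 to 0.95 m from the base axis. Payload 3.5 kg.
Tool frame: the origin (TCP) lies on the centre line of the jaws, within the pads' length; the fingertips stand 19 mm ahead of it and the grasp point (between the pads) is the TCP; z points along the fingers, y is the line along which they close (so a half turn about z gives the same grasp; the last joint's range is limited). The gripper opens to 85 mm and grips with 20 to 120 N. Pads are 22 mm wide; open, the fingers measure 114 mm over their backs; the gripper's body (76 mm by 85 mm) begins 54 mm behind the grasp point. The pads swing forward as they close: fully open they stand 13 mm farther back than shut.
Start: joints at [1.107, 0.286, 1.577, -0, 1.279, -0.15], TCP at [0.208, 0.642, 0.25] pointing down, gripper open.
Joint ranges: [-2.77, 2.77], [-0.9, 2.22], [0.21, 2.48], [-1.53, 4.67], [0.24, 2.81], [-2.84, 2.84]. Speed limits (rad/s): [2.79, 2.79, 3.14, 3.14, 3.14, 3.14].

INTERFACE

Orientations are given as a 3x3 rotation matrix whose columns are the frame's x, y, z axes.
In Python, from bench import manip, vision gives the robot as it stands.
- The arm moves only by the tool arm_command, never from a script. Its argument "targets" is one flat list of numbers, 7 for each row, row after row: the turn, a rotation vector about the tool's x, y, z normalised to -1 to 1, where 1 is 180 degrees, then the shift along the tool's x, y, z normalised to -1 to 1, where 1 is 30 cm, then the closure, from 0 (fully open) to 1 (shut). In form: [ax, ay, az, dx, dy, dz, fingers, ax, ay, az, dx, dy, dz, fingers, ...]. A call has 1 to 8 rows; each row is the pose to reach, as a shift and turn from the pose commanded when the call began, along the tool's axes at that moment, turning the shorter way round; what a row does not reach only later rows make up. A row lasts 1/8 s, in which the tool goes at most 62.5 mm and 10.7 degrees, less where a joint would pass 70% of its speed; a pose out of reach is approached as far as the arm can. A call with a number of a shift or a turn outside -1 to 1 is refused whole. A call with a gripper value outside its range is refused whole. The fingers move at their own pace and stop on an object; the grip force is fixed at half the most. Time passes only in rows, so rows that repeat a pose let the fingers close. It gives the time, the measured TCP pose, the force, the opening and the grip force at its end, in the units of the state.
- manip.get_state(): the state, without advancing time (a new reading comes with each control period).
- vision.grab_frame(name): name is "side" or "top"; returns a dict with "img" (384x512x3 uint8, blue, green, red), "fx", "fy", "cx", "cy" (pixels), "R" (3x3) and "t" (3): a world point X has camera coordinates R X + t. Camera axes: x right, y down, z forward; pixel columns grow to the right and rows downward; lengths in m; the calibration is good to about 2 mm. A picture is of the moment at which its call begins. There is no depth.
- manip.finish_job(): hands the job in; it is judged then, once.
Trained networks look in the newest picture that a camera, given by its name, has taken for a name from the list of things; names that differ only in an ending like _2 or _b are one class to them, and where a whole thing is asked for, a point or a joint stands for the part that bears it (a point fixed in the world has none). Each returns a list of dicts, best first, with "conf" (0 to 1); they miss things now and then, are a little off and sometimes report something else, mostly with a low value. They report only what shows in the picture. A call takes as long as a camera call.
- vision.look_for(name, camera): "box" ([left, top, right, bottom] in pixels, round what is visible of it).
- vision.silhouettes(name, camera): "region" (384x512 bool, what is visible of it) and "box" ([left, top, right, bottom] in pixels, round what is visible of it).
- vision.landmark_of(name, camera): "centre" ([column, row] in pixels: a listed point, or the origin of a listed thing).
The state is a dict: "clock": time; "q": joint angles; "joint_velocities": joint speeds; "joint_efforts": joint torques, N m; "position": TCP position; "eef_rot": TCP orientation; "wrist_force": force on the tool from outside, world axes, zero at the start; "moment": the same for the moment, N m; "gripper_width": finger opening in m; "grip_force": force on a finger pad.
Only numpy, scipy, OpenCV 4.12 (cv2) and the standard library are available. Lean on these libraries where they do the work, as an engineer would, in place of code of your own. Each camera call takes 0.05 s, during which the arm holds its last target. There are 200 camera calls.

## Working session

There is one attempt and no reset: what is moved stays moved. The work goes in short steps, Python scripts to look and compute and a tool call to move; the robot and the scene stay as the last step left them, time stands still between calls to the robot, and variables do not carry over. Pictures are saved under pics/ and viewed, at most 14 in all, crops included, and the job is handed in when it is done.

Besides the shell and the picture viewer there is one more tool, called after "Request:" as name(argument=value, ...) on one line, values as JSON. arm_command: Moves the arm, as the interface text tells. Scaled input: -1 to 1 covers 30 cm each way for a shift and 180 degrees each way for a turn. Its arguments: {"type":"object","properties":{"targets":{"type":"array","items":{"type":"number","minimum":-1,"maximum":1}}},"required":["targets"]}

```bash
ls; mkdir -p pics; cat > h.py <<'E'
import numpy as np, cv2
from bench import manip, vision
def ray(f,uv):
    R=np.array(f["R"]);t=np.array(f["t"]);c=-R.T@t
    d=R.T@np.array([(uv[0]-f["cx"])/f["fx"],(uv[1]-f["cy"])/f["fy"],1.]);return c,d/np.linalg.norm(d)
def atz(f,uv,z):
    c,d=ray(f,uv);return c+d*(z-c[2])/d[2]
def tri(rs):
    A=sum(np.eye(3)-np.outer(d,d) for c,d in rs);b=sum((np.eye(3)-np.outer(d,d))@c for c,d in rs)
    return np.linalg.solve(A,b)
def proj(f,X):
    p=np.array(f["R"])@np.array(X)+np.array(f["t"]);return np.array([f["fx"]*p[0]/p[2]+f["cx"],f["fy"]*p[1]/p[2]+f["cy"]])
E
python3 - <<'E'
from h import *
F={n:vision.grab_frame(n) for n in("side","top")}
for n,f in F.items():
    cv2.imwrite(f"pics/{n}0.png",f["img"]); print(n,-np.array(f["R"]).T@f["t"],f["R"][2],f["fx"])
for o in "pot_blue pot_yellow pot_green cup bottle sorter saucer drill mug tape".split():
    rs=[]
    for n in F:
        L=vision.landmark_of(o,n)[:2]; 
        print(o,n,[(np.round(l["centre"],1).tolist(),round(l["conf"],2),np.round(atz(F[n],l["centre"],0 if o in("sorter","saucer","drill","mug","tape") else .003)[:2],4).tolist()) for l in L])
        if L: rs.append(ray(F[n],L[0]["centre"]))
    if len(rs)==2: print("   tri",tri(rs).round(4))
s=manip.get_state();print(s["position"],s["eef_rot"],s["clock"])
E
```

```text
pics
side [0.24577529 0.58143165 0.88594457] [ 0.32459156 -0.55050609 -0.76914456] 420.53100706472213
top [ 0.38367366 -0.01285838  1.34905966] [ 0.18704253 -0.00668297 -0.98232909] 458.6058420395827
pot_blue side [([336.1, 185.6], 0.81, [0.4338, -0.1829]), ([360.6, 142.1], 0.44, [0.4417, -0.381])]
pot_blue top [([310.9, 254.4], 0.66, [0.4579, -0.1967])]
   tri [ 0.4491 -0.2021 -0.0214]
pot_yellow side [([235.0, 228.2], 0.67, [0.5942, 0.0827]), ([302.0, 222.3], 0.28, [0.4576, -0.0229])]
pot_yellow top [([214.0, 207.8], 0.73, [0.6013, 0.0849]), ([116.8, 250.3], 0.66, [0.4816, 0.3692])]
   tri [0.5978 0.0836 0.0031]
pot_green side [([248.7, 286.8], 0.86, [0.4794, 0.2026])]
pot_green top [([376.8, 262.2], 0.42, [0.4313, -0.3873])]
   tri [ 0.5983 -0.4192 -0.9099]
cup side [([261.6, 182.5], 0.55, [0.6146, -0.0845])]
cup top [([272.4, 205.7], 0.86, [0.604, -0.0888])]
   tri [ 0.6096 -0.087   0.0015]
bottle side [([302.7, 221.3], 0.92, [0.4575, -0.0266]), ([184.7, 188.0], 0.6, [0.7834, 0.0431])]
bottle top [([255.3, 256.9], 0.63, [0.454, -0.0344])]
   tri [ 0.4571 -0.0338 -0.0065]
sorter s
[... 309 characters left out ...]
53 -0.0073]
drill side [([184.8, 187.0], 0.82, [0.7872, 0.0383]), ([304.6, 221.5], 0.39, [0.4537, -0.0307])]
drill top [([227.4, 148.6], 0.68, [0.7838, 0.043])]
   tri [0.782  0.0429 0.0077]
mug side [([125.5, 291.7], 0.6, [0.7125, 0.358]), ([363.4, 139.6], 0.47, [0.4392, -0.3991])]
mug top [([124.4, 172.7], 0.67, [0.7146, 0.3548])]
   tri [ 0.716   0.3565 -0.0063]
tape side [([279.7, 115.2], 0.74, [0.7115, -0.3634])]
tape top [([357.8, 168.5], 0.84, [0.7133, -0.3511])]
   tri [ 0.7072 -0.3484  0.0136]
[0.20832843 0.6420548  0.25033593] [[-9.51159321e-01  3.08700414e-01 -1.48503885e-05]
 [ 3.08700413e-01  9.51159320e-01  5.69478037e-05]
 [ 3.17048960e-05  4.95821133e-05 -9.99999998e-01]] 1.1
```

```bash
python3 - <<'E'
import cv2
a=cv2.imread("pics/top0.png")[100:320,80:440]
cv2.imwrite("pics/top1.png",cv2.resize(a,None,fx=2.2,fy=2.2,interpolation=cv2.INTER_CUBIC))
b=cv2.imread("pics/side0.png")
cv2.imwrite("pics/side1.png",cv2.resize(b,None,fx=1.55,fy=1.55,interpolation=cv2.INTER_CUBIC))
E
```

```text
(no output)
```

View pics/top1.png

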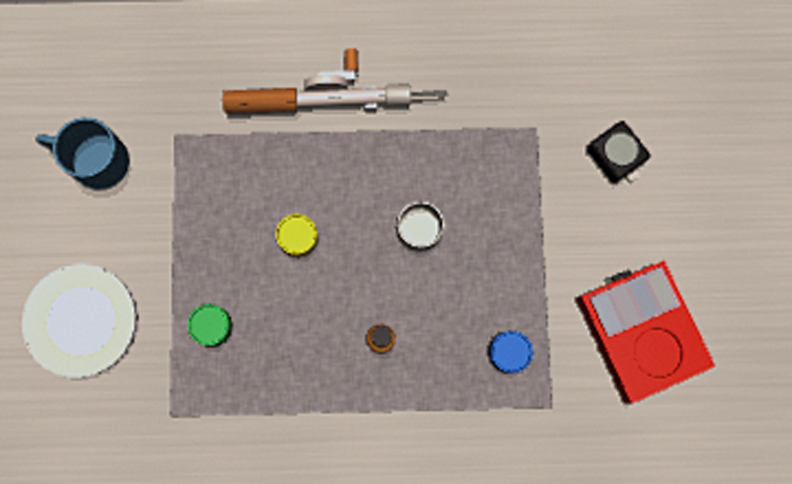

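View pics/side1.png

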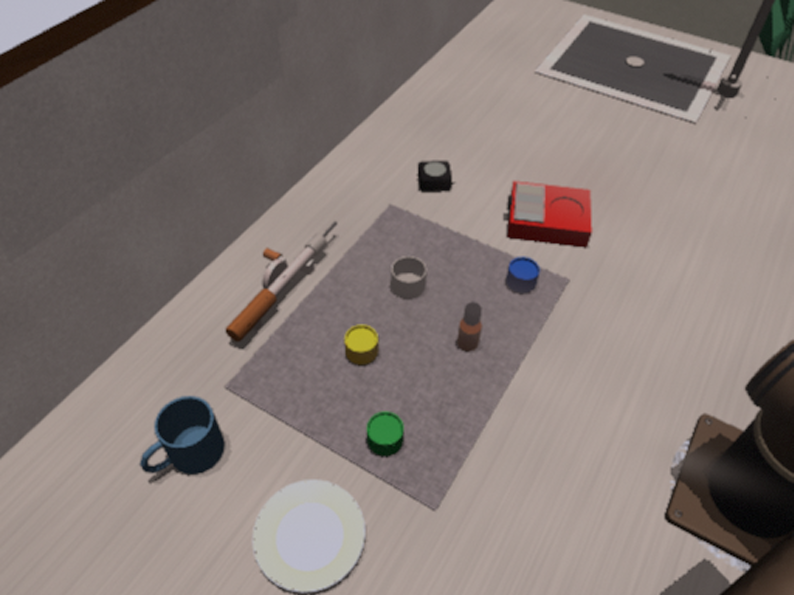

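The top view (2.2x crop, offset 80,100) shows blue ≈(312,260), yellow (215,207), green (175,248), cup (271,203), bottle (253,253), well (379,260) and saucer (117,246). The side view confirms all three pots, the cup and the bottle are upright.

```bash
cat >> h.py <<'E'
P=[(20,0),(20,4),(27,4),(27,40)]
M={"pot_blue":P,"pot_yellow":P,"pot_green":P,"cup":[(31,0),(31,45)],"bottle":[(18,0),(18,50),(13,64),(13,92)],"saucer":[(45,0),(75,18)],"mug":None}
th=np.linspace(0,2*np.pi,48,endpoint=False)
def mask(f,o,X,S=4):
    m=np.zeros((384*S,512*S),np.uint8)
    rs=M[o]
    for a,b in zip(rs[:-1],rs[1:]):
        pts=np.array([(proj(f,[X[0]+r*.001*np.cos(t),X[1]+r*.001*np.sin(t),X[2]+z*.001])+.5)*S-.5 for r,z in(a,b) for t in th])
        cv2.fillConvexPoly(m,cv2.convexHull(pts.round().astype(np.int32)),1)
    return cv2.resize(m.astype(np.float32),(512,384),interpolation=cv2.INTER_AREA)
def cen(m):
    ys,xs=np.nonzero(m>0);w=m[ys,xs];return np.array([(xs*w).sum(),(ys*w).sum()])/w.sum()
def fit(f,o,reg,X):
    X=np.array(X,float);c=cen(reg.astype(np.float32))
    for _ in range(4):
        m=mask(f,o,X); d=c-cen(m); p=proj(f,X); X=atz(f,p+d,X[2])
    m=mask(f,o,X)>.5
    return X,(m&reg).sum()/(m|reg).sum()
G={"pot_blue":(.45,-.2),"pot_yellow":(.598,.084),"pot_green":(.48,.2),"cup":(.609,-.088),"bottle":(.456,-.032),"saucer":(.494,.365)}
E
python3 - <<'E'
from h import *
F={n:vision.grab_frame(n) for n in("side","top")}
for o,g in G.items():
    for n,f in F.items():
        L=vision.silhouettes(o,n)
        z=0 if o=="saucer" else .003
        out=[]
        for l in L:
            X,i=fit(f,o,l["region"],[*g,z])
            if i>.3 and np.hypot(*(X[:2]-g))<.04: out.append((X[:2].round(4).tolist(),round(i,2)))
        print(o,n,out)
# sorter: deck outline from red mask
for n,f in F.items():
    g=f["img"]; 
    L=vision.silhouettes("sorter",n)
    print(n,[(l["box"],l["conf"]) for l in L])
f=F["top"]; a=cv2.resize(f["img"][215:295,335:415],None,fx=7,fy=7,interpolation=cv2.INTER_CUBIC); cv2.imwrite("pics/well.png",a)
f=F["side"]; a=cv2.resize(f["img"][105:165,320:390],None,fx=8,fy=8,interpolation=cv2.INTER_CUBIC); cv2.imwrite("pics/well2.png",a)
E
```

```text
pot_blue side [([0.4405, -0.1952], np.float64(0.92))]
pot_blue top [([0.4406, -0.1942], np.float64(0.98))]
pot_yellow side [([0.6001, 0.08], np.float64(0.99))]
pot_yellow top [([0.6011, 0.081], np.float64(0.95))]
pot_green side [([0.4847, 0.1964], np.float64(0.94))]
pot_green top [([0.4849, 0.1961], np.float64(0.9))]
cup side [([0.6096, -0.0848], np.float64(0.95))]
cup top [([0.6102, -0.0824], np.float64(0.9))]
bottle side [([0.4619, -0.0283], np.float64(0.91))]
bottle top []
saucer side [([0.4957, 0.3691], np.float64(0.98))]
saucer top [([0.4956, 0.3707], np.float64(0.97))]
side [([330.2, 116.9, 381.6, 157.8], 0.64)]
top [([345.4, 220.1, 402.9, 285.1], 0.57)]
```

View pics/well.png

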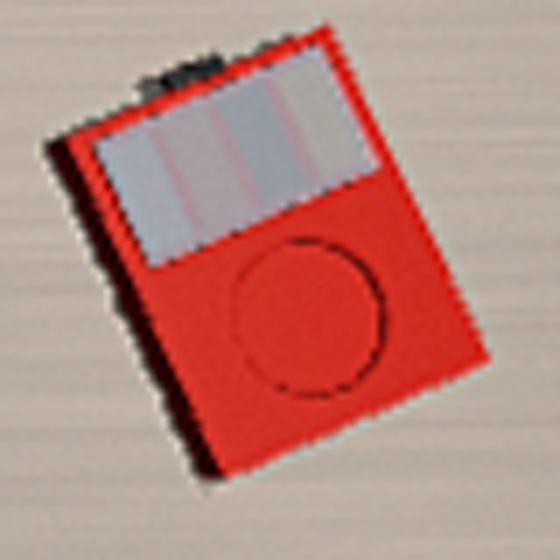

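View pics/well2.png

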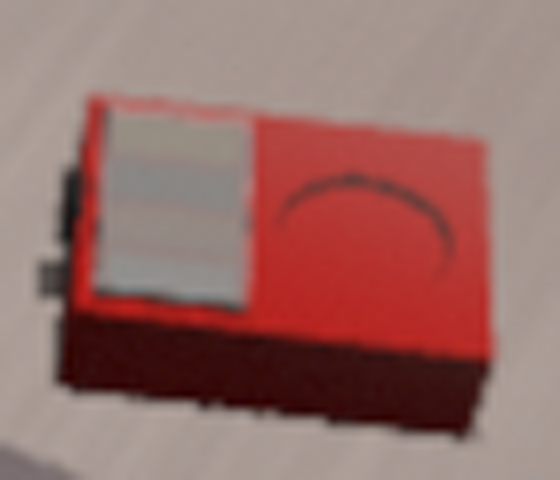

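The well in the top view spans columns 230–387 and rows 237–398 of the 7x crop, centred near pixel (378.6, 259.9). In the side view the deck's near edge has corners at (487,142) and (490,358) of the 8x crop.

```bash
python3 - <<'E'
from h import *
F={n:vision.grab_frame(n) for n in("side","top")}
T=F["top"];S=F["side"]
pt=lambda u,v:((u+.5)/7-.5+335,(v+.5)/7-.5+215)
ps=lambda u,v:((u+.5)/8-.5+320,(v+.5)/8-.5+105)
w=atz(T,pt(308.5,317.5),.04);print("well top",w)
for f,p,a,b,c in((T,pt,(490,355),(222,478),(330,25)),(S,ps,(487,142),(490,358),(90,97))):
    A,B,C=[atz(f,p(*q),.04) for q in(a,b,c)]
    u=(A-B)/np.linalg.norm(A-B); x=np.array([-u[1],u[0],0]); x*=np.sign(x@(C-A))
    print("edge len",np.linalg.norm(A-B),np.linalg.norm(C-A),"yaw",np.degrees(np.arctan2(x[1],x[0])),"c",(A+B)/2+.045*x, A,B)
L=vision.silhouettes("bottle","top")
for l in L: print(l["box"],l["conf"],l["region"].sum())
L=vision.silhouettes("bottle","side")
m=L[0]["region"];
# side check of well: project circle at candidate
g=S["img"].copy()
wx=w[:2]
for t in th: 
    q=proj(S,[wx[0]+.031*np.cos(t),wx[1]+.031*np.sin(t),.04]); g[int(round(q[1])),int(round(q[0]))]=(0,255,0)
cv2.imwrite("pics/well3.png",cv2.resize(g[105:165,320:390],None,fx=6,fy=6,interpolation=cv2.INTER_NEAREST))
h=cv2.cvtColor(T["img"],cv2.COLOR_BGR2GRAY)
X0=np.array([.4619,-.0283])
q=proj(T,[*X0,.095]);print("lid expected",q)
a=h[int(q[1])-10:int(q[1])+11,int(q[0])-10:int(q[0])+11]<70
ys,xs=np.nonzero(a);c=(xs.mean()+int(q[0])-10,ys.mean()+int(q[1])-10);print("lid px",c,a.sum(),atz(T,c,.095))
E
```

```text
well top [ 0.43626329 -0.38268514  0.04      ]
edge len 0.12082558629181384 0.14598184959870203 yaw 22.58055610677765 c [ 0.43809959 -0.38181106  0.04      ] [ 0.41974669 -0.45487183  0.04      ] [ 0.37335184 -0.34330866  0.04      ]
edge len 0.11789466392676752 0.14985321371778326 yaw 20.832072289807915 c [ 0.43599182 -0.38244841  0.04      ] [ 0.41489706 -0.45354552  0.04      ] [ 0.37297016 -0.34335802  0.04      ]
[247.6, 250.1, 261.8, 262.4] 0.44 135
lid expected [253.49694767 252.23359567]
lid px (np.float64(252.59550561797755), np.float64(253.20224719101122)) 89 [ 0.45933557 -0.02579175  0.095     ]
```

View pics/well3.png

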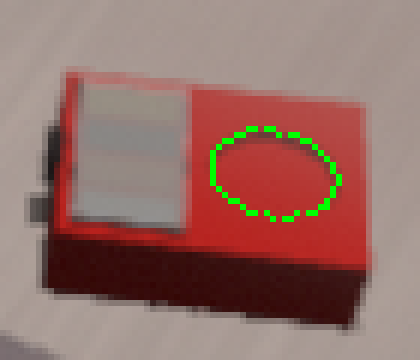

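Targets: blue (.4405,-.195), yellow (.6005,.0805), green (.485,.196), cup (.610,-.0835), bottle (.460,-.027), well (.4363,-.3825), saucer (.4957,.370). First move: turn the tool square to the world and swing round outside the minimum radius.

Request:
arm_command(targets=[0,0,-0.1,-0.978,-0.313,0,0,0,0,-0.1,-0.978,-0.313,0,0,0,0,-0.1,-0.978,-0.313,0,0,0,0,-0.1,-0.978,-0.313,0,0,0,0,-0.1,-0.978,-0.313,0,0,0,0,-0.1,-0.978,-0.313,0,0])

```text
clock: 2.85
position: [0.4618, 0.4594, 0.2503]
eef_rot: [[-1.0, 0.006, 0.001], [0.006, 1.0, -0.0], [-0.001, -0.0, -1.0]]
wrist_force: [-1.4, 0.1, 0.1]
gripper_width: 0.0853
grip_force: 0.0
```

Request:
arm_command(targets=[0,0,0,0,-1,0,0,0,0,0,0,-1,0,0,0,0,0,0,-1,0,0,0,0,0,0,-1,0,0,0,0,0,0,-1,0,0])

```text
clock: 3.48
position: [0.4577, 0.1611, 0.2506]
eef_rot: [[-1.0, -0.001, 0.001], [-0.001, 1.0, 0.0], [-0.001, 0.0, -1.0]]
wrist_force: [-0.1, -0.2, 0.3]
gripper_width: 0.0855
grip_force: 0.0
```

Request:
arm_command(targets=[0,0,0,0,-1,0,0,0,0,0,0,-1,0,0,0,0,0,0,-1,0,0,0,0,0,0,-1,0,0,0,0,0,0,-1,0,0,0,0,0,0,-1,0,0,0,0,0,0,-1,0,0])

```text
clock: 4.35
position: [0.4586, -0.1368, 0.2502]
eef_rot: [[-1.0, -0.001, -0.0], [-0.001, 1.0, 0.001], [0.0, 0.001, -1.0]]
wrist_force: [-0.2, 0.0, 0.6]
gripper_width: 0.0855
grip_force: 0.0
```

Request:
arm_command(targets=[0,0,0,0.06,-0.193,0,0,0,0,0,0.06,-0.193,0.2,0,0,0,0,0.06,-0.193,0.4,0,0,0,0,0.06,-0.193,0.6,0,0,0,0,0.06,-0.193,0.723,0,0,0,0,0.06,-0.193,0.723,0.2,0,0,0,0.06,-0.193,0.723,1,0,0,0,0.06,-0.193,0.723,1])

```text
clock: 5.35
position: [0.4425, -0.1964, 0.0359]
eef_rot: [[-1.0, -0.001, 0.004], [-0.001, 1.0, -0.003], [-0.004, -0.003, -1.0]]
wrist_force: [-0.2, -0.1, -0.0]
gripper_width: 0.052
grip_force: 62.6
```

Request:
arm_command(targets=[0,0,0,0,0,0,1,0,0,0,0,0,0,1,0,0,0,0,0,0,1])

```text
clock: 5.72
position: [0.442, -0.1964, 0.0353]
eef_rot: [[-1.0, 0.0, 0.003], [0.0, 1.0, -0.001], [-0.003, -0.001, -1.0]]
wrist_force: [0.4, 1.3, 7.4]
gripper_width: 0.052
grip_force: 63.3
```

Request:
arm_command(targets=[0,0,0,0,0,-0.2,1,0,0,0,0,0,-0.4,1,0,0,0,0,-0.3,-0.4,1,0,0,0,0.02,-0.5,-0.4,1,0,0,0,0.02,-0.62,-0.4,1,0,0,0,0.02,-0.62,-0.4,1,0,0,0,0.02,-0.62,-0.4,1])

```text
clock: 6.6
position: [0.4342, -0.3812, 0.1528]
eef_rot: [[-1.0, 0.0, -0.001], [0.0, 1.0, 0.002], [0.001, 0.002, -1.0]]
wrist_force: [-0.5, 0.6, -1.2]
gripper_width: 0.0515
grip_force: 63.4
```

```bash
cat >> h.py <<'E'
def held(o,dz,view=None):
    """fit object o in hand, base at TCP z - dz, from both cameras"""
    s=manip.get_state();p=np.array(s["position"])
    print("tcp",p.round(4))
    for n in("side","top"):
        f=vision.grab_frame(n)
        for l in vision.silhouettes(o,n)[:2]:
            X,i=fit(f,o,l["region"],[p[0],p[1],p[2]-dz]); print(n,X.round(4),"off",(X-p)[:2].round(4),round(i,2))
        if view==n:
            q=proj(f,p); u,v=int(q[0]),int(q[1]); a=f["img"][max(v-50,0):v+50,max(u-65,0):u+65]
            cv2.imwrite(f"pics/held_{o}.png",cv2.resize(a,None,fx=5,fy=5,interpolation=cv2.INTER_CUBIC))
E
python3 -c "
from h import *
held('pot_blue',.032,'side')"
```

```text
tcp [ 0.4342 -0.3812  0.1528]
side [ 0.4222 -0.3773  0.1208] off [-0.0119  0.0039] 0.37
side [0.7215 0.1263 0.1208] off [0.2874 0.5075] 0.26
top [ 0.5891 -0.0753  0.1208] off [0.1549 0.3059] 0.95
```

View pics/held_pot_blue.png

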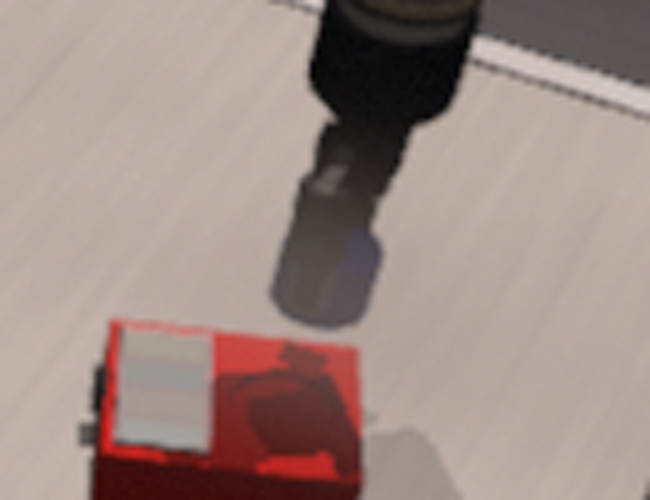

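The blue pot hangs upright in the jaws just above the well, with no visible tilt.

Request:
arm_command(targets=[0,0,0,-0.012,-0.004,0.1,1,0,0,0,-0.012,-0.004,0.2,1,0,0,0,-0.012,-0.004,0.25,1,0,0,0,-0.012,-0.004,0.27,1,0,0,0,-0.012,-0.004,0.27,1,0,0,0,-0.012,-0.004,0.27,1])

```text
clock: 7.55
position: [0.4389, -0.3836, 0.0737]
eef_rot: [[-1.0, -0.0, 0.002], [-0.0, 1.0, -0.002], [-0.002, -0.002, -1.0]]
wrist_force: [-0.3, 0.2, -0.7]
gripper_width: 0.052
grip_force: 63.4
```

Request:
arm_command(targets=[0,0,0,0,0,0.01,1,0,0,0,0,0,0.015,1,0,0,0,0,0,0.015,1,0,0,0,0,0,0.015,1])

```text
clock: 8.05
position: [0.4383, -0.383, 0.0679]
eef_rot: [[-1.0, -0.0, 0.0], [-0.0, 1.0, -0.0], [-0.0, -0.0, -1.0]]
wrist_force: [-0.3, 0.5, -0.3]
gripper_width: 0.0522
grip_force: 63.4
```

Request:
arm_command(targets=[0,0,0,0,0,0,0,0,0,0,0,0,0,0,0,0,0,0,0,0,0,0,0,0,0,0,-0.2,0,0,0,0,0,0,-0.4,0,0,0,0,0,0.3,-0.6,0,0,0,0,-0.1,0.6,-0.6,0,0,0,0,-0.3,0.8,-0.6,0])

```text
clock: 9.05
position: [0.4841, -0.2164, 0.2418]
eef_rot: [[-1.0, 0.001, 0.002], [0.001, 1.0, -0.002], [-0.002, -0.002, -1.0]]
wrist_force: [0.8, -0.7, -0.4]
gripper_width: 0.0852
grip_force: 0.0
```

```bash
python3 -c "
from h import *
s=manip.get_state();print(s['position'])
for n in('side','top'):
    f=vision.grab_frame(n)
    for o,g in (('pot_blue',(.4363,-.3825,.035)),('pot_yellow',(.6005,.0805,.003))):
        for l in vision.silhouettes(o,n):
            X,i=fit(f,o,l['region'],g); print(n,o,X.round(4),round(i,2)) if i>.3 else 0
"
```

```text
[ 0.48411233 -0.2163953   0.24182162]
side pot_blue [ 0.4362 -0.3825  0.035 ] 0.91
side pot_yellow [0.6006 0.079  0.003 ] 0.88
top pot_blue [ 0.4359 -0.3847  0.035 ] 0.77
top pot_blue [0.4815 0.1912 0.035 ] 0.91
top pot_yellow [0.6007 0.0816 0.003 ] 0.85
```

Request:
arm_command(targets=[0,0,0,-0.38,0.97,0,0,0,0,0,-0.38,0.97,0,0,0,0,0,-0.38,0.97,0,0,0,0,0,-0.38,0.97,0.2,0,0,0,0,-0.38,0.97,0.4,0,0,0,0,-0.38,0.97,0.4,0,0,0,0,-0.38,0.97,0.4,0,0,0,0,-0.38,0.97,0.4,0])

```text
clock: 10.35
position: [0.5986, 0.0717, 0.1208]
eef_rot: [[-1.0, 0.001, 0.001], [0.001, 1.0, -0.001], [-0.001, -0.001, -1.0]]
wrist_force: [0.1, 0.7, 0.1]
gripper_width: 0.0857
grip_force: 0.0
```

Request:
arm_command(targets=[0,0,0,-0.007,0.03,0.15,0,0,0,0,-0.007,0.03,0.288,0,0,0,0,-0.007,0.03,0.288,0,0,0,0,-0.007,0.03,0.288,0.3,0,0,0,-0.007,0.03,0.288,1,0,0,0,-0.007,0.03,0.288,1,0,0,0,-0.007,0.03,0.288,1,0,0,0,-0.007,0.03,0.288,1])

```text
clock: 11.35
position: [0.6028, 0.082, 0.0375]
eef_rot: [[-1.0, -0.0, 0.007], [-0.0, 1.0, -0.001], [-0.007, -0.001, -1.0]]
wrist_force: [-0.1, -1.2, 7.4]
gripper_width: 0.0519
grip_force: 63.5
```

Request:
arm_command(targets=[0,0,0,0,0,-0.2,1,0,0,0,0,0,-0.4,1,0,0,0,0.1,-0.3,-0.55,1,0,0,0,0.2,-0.5,-0.55,1,0,0,0,0.3,-0.7,-0.55,1,0,0,0,0.42,-0.97,-0.55,1,0,0,0,0.42,-0.97,-0.55,1,0,0,0,0.42,-0.97,-0.55,1])

```text
clock: 12.35
position: [0.4729, -0.2116, 0.2]
eef_rot: [[-1.0, 0.004, 0.002], [0.004, 1.0, -0.002], [-0.002, -0.002, -1.0]]
wrist_force: [-0.7, 1.0, -1.1]
gripper_width: 0.0518
grip_force: 63.3
```

Request:
arm_command(targets=[0,0,0,0.116,-0.2,0,1,0,0,0,0.116,-0.4,0,1,0,0,0,0.116,-0.571,0,1,0,0,0,0.116,-0.571,0.167,1,0,0,0,0.116,-0.571,0.167,1,0,0,0,0.116,-0.571,0.167,1])

```text
clock: 13.1
position: [0.4401, -0.3793, 0.1497]
eef_rot: [[-1.0, -0.002, 0.001], [-0.002, 1.0, -0.0], [-0.001, -0.0, -1.0]]
wrist_force: [0.3, -1.2, 0.0]
gripper_width: 0.0519
grip_force: 63.3
```

```bash
cat >> h.py <<'E'
def heldmask(o,dz,lo,hi,tag):
    """align model to hull of HSV-coloured pixels near gripper; compares only outline, overlays it"""
    p=np.array(manip.get_state()["position"]);print("tcp",p.round(4))
    ims=[]
    for n in("side","top"):
        f=vision.grab_frame(n);X=p-[0,0,dz]
        q=proj(f,X);u,v=map(int,q)
        hsv=cv2.cvtColor(f["img"],cv2.COLOR_BGR2HSV)
        m=cv2.inRange(hsv,np.array(lo),np.array(hi));w=np.zeros_like(m);w[max(v-26,0):v+20,max(u-26,0):u+26]=1;m=m*w
        k,lab,st,_=cv2.connectedComponentsWithStats(m)
        pts=np.argwhere((m>0))[:,::-1]
        keep=np.zeros_like(m)
        for i in range(1,k):
            if st[i,4]>=8: keep[lab==i]=1
        if keep.sum()>30:
            h=cv2.convexHull(np.argwhere(keep>0)[:,::-1].astype(np.int32));r=np.zeros_like(m);cv2.fillConvexPoly(r,h,1)
            Y,i=fit(f,o,r>0,X);print(n,"off",(Y-p)[:2].round(4),"iou",round(i,2),keep.sum())
        g=cv2.resize(f["img"],None,fx=5,fy=5,interpolation=cv2.INTER_CUBIC)
        c,_=cv2.findContours((cv2.resize(mask(f,o,X),None,fx=5,fy=5)>.5).astype(np.uint8),0,2);cv2.drawContours(g,c,-1,(255,0,255),1)
        a=g[max(v-50,0)*5:max(v-50,0)*5+450,max(u-38,0)*5:max(u-38,0)*5+380];ims.append(a)
    cv2.imwrite(f"pics/{tag}.png",np.hstack(ims))
E
python3 -c "
from h import *
heldmask('pot_yellow',.034,(20,90,40),(38,255,255),'hy')"
```

```text
tcp [ 0.4401 -0.3793  0.1497]
```

View pics/hy.png

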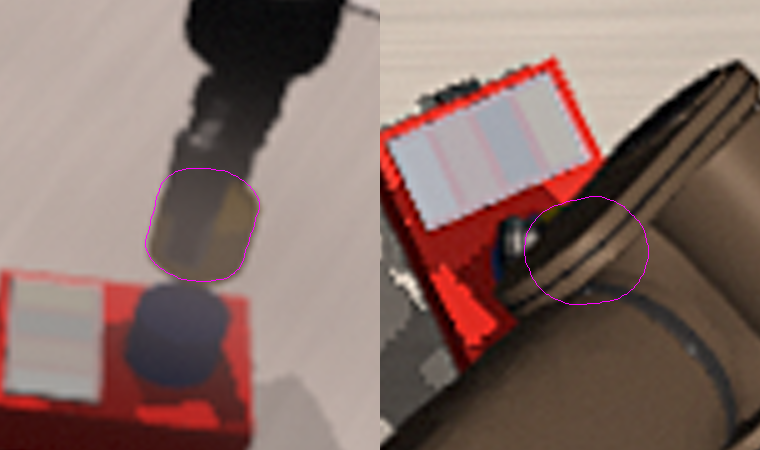

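The side view shows the yellow pot upright and within about 1 mm of the model outline, directly over the blue pot, which sits level in the well.

Request:
arm_command(targets=[0,0,0,0.01,-0.012,0.05,1,0,0,0,0.01,-0.012,0.1,1,0,0,0,0.01,-0.012,0.13,1,0,0,0,0.01,-0.012,0.13,1,0,0,0,0.01,-0.012,0.14,1,0,0,0,0.01,-0.012,0.14,1])

```text
clock: 13.95
position: [0.4365, -0.3837, 0.1067]
eef_rot: [[-1.0, -0.0, 0.0], [-0.0, 1.0, -0.0], [-0.0, -0.0, -1.0]]
wrist_force: [1.0, 0.4, -0.8]
gripper_width: 0.0519
grip_force: 63.3
```

Request:
arm_command(targets=[0,0,0,0,0,0.005,1,0,0,0,0,0,0.008,1,0,0,0,0,0,0.008,1])

```text
clock: 14.32
position: [0.4367, -0.3839, 0.1055]
eef_rot: [[-1.0, -0.0, 0.001], [-0.0, 1.0, -0.001], [-0.001, -0.001, -1.0]]
wrist_force: [-1.6, 0.8, 5.0]
gripper_width: 0.0519
grip_force: 63.9
```

Request:
arm_command(targets=[0,0,0,0,0,0,0,0,0,0,0,0,0,0,0,0,0,0,0,0,0,0,0,0,0,0,-0.2,0,0,0,0,0,0,-0.4,0,0,0,0,-0.03,0.3,-0.5,0,0,0,0,-0.05,0.5,-0.5,0,0,0,0,-0.08,0.7,-0.5,0])

```text
clock: 15.32
position: [0.4568, -0.1994, 0.2541]
eef_rot: [[-1.0, 0.001, 0.002], [0.001, 1.0, -0.001], [-0.002, -0.001, -1.0]]
wrist_force: [0.2, 0.7, -0.1]
gripper_width: 0.0854
grip_force: 0.0
```

Request:
arm_command(targets=[0,0,0,-0.04,1,0,0,0,0,0,-0.04,1,0,0,0,0,0,-0.04,1,0,0,0,0,0,-0.04,1,0,0,0,0,0,-0.04,1,0,0,0,0,0,-0.04,1,0,0])

```text
clock: 16.08
position: [0.468, 0.1021, 0.253]
eef_rot: [[-1.0, -0.006, -0.0], [-0.006, 1.0, 0.0], [0.0, 0.0, -1.0]]
wrist_force: [-0.0, 0.3, -1.0]
gripper_width: 0.0852
grip_force: 0.0
```

```bash
python3 -c "
from h import *
s=manip.get_state();print(s['position'])
for n in('side','top'):
    f=vision.grab_frame(n)
    for o,g in (('pot_yellow',(.4363,-.3825,.071)),('pot_green',(.485,.196,.003)),('pot_blue',(.4363,-.3825,.035))):
        for l in vision.silhouettes(o,n):
            X,i=fit(f,o,l['region'],g); print(n,o,X.round(4),round(i,2)) if i>.3 else 0
"
```

```text
[0.46802056 0.10209761 0.25301116]
side pot_green [0.4846 0.1954 0.003 ] 0.96
side pot_green [0.7263 0.3511 0.003 ] 0.33
top pot_yellow [ 0.4362 -0.3819  0.071 ] 0.96
top pot_blue [ 0.4363 -0.3921  0.035 ] 0.93
```

Request:
arm_command(targets=[0,0,0,-0.056,0.2,0,0,0,0,0,-0.056,0.313,0.1,0,0,0,0,-0.056,0.313,0.3,0,0,0,0,-0.056,0.313,0.5,0,0,0,0,-0.056,0.313,0.6,0,0,0,0,-0.056,0.313,0.6,0])

```text
clock: 17.23
position: [0.4832, 0.192, 0.0703]
eef_rot: [[-1.0, 0.001, -0.007], [0.001, 1.0, -0.001], [0.007, -0.001, -1.0]]
wrist_force: [0.1, 0.6, 0.9]
gripper_width: 0.0854
grip_force: 0.0
```

Request:
arm_command(targets=[0,0,0,0,0,0.12,0,0,0,0,0,0,0.12,0,0,0,0,0,0,0.12,0])

```text
clock: 17.6
position: [0.4869, 0.1932, 0.0393]
eef_rot: [[-1.0, 0.0, 0.003], [0.0, 1.0, 0.001], [-0.003, 0.001, -1.0]]
wrist_force: [-0.5, -0.2, 0.1]
gripper_width: 0.0854
grip_force: 0.0
```

Request:
arm_command(targets=[0,0,0,0.003,0.008,0.013,0,0,0,0,0.003,0.008,0.013,0.3,0,0,0,0.003,0.008,0.013,1,0,0,0,0.003,0.008,0.013,1,0,0,0,0.003,0.008,0.013,1,0,0,0,0.003,0.008,0.013,1])

```text
clock: 18.35
position: [0.4852, 0.1957, 0.0342]
eef_rot: [[-1.0, -0.0, 0.002], [-0.0, 1.0, 0.0], [-0.002, 0.0, -1.0]]
wrist_force: [-1.0, 0.3, 4.7]
gripper_width: 0.0528
grip_force: 63.0
```

Request:
arm_command(targets=[0,0,0,0,0,-0.2,1,0,0,0,0,0,-0.4,1,0,0,0,0,-0.2,-0.6,1,0,0,0,0,-0.4,-0.7,1,0,0,0,0,-0.6,-0.7,1,0,0,0,0,-0.8,-0.7,1,0,0,0,0,-1,-0.7,1,0,0,0,0,-1,-0.7,1])

```text
clock: 19.35
position: [0.4838, -0.1074, 0.2425]
eef_rot: [[-1.0, 0.004, -0.001], [0.004, 1.0, 0.0], [0.001, 0.0, -1.0]]
wrist_force: [0.3, 0.1, -0.2]
gripper_width: 0.0525
grip_force: 63.3
```

Request:
arm_command(targets=[0,0,0,0.14,-0.9,0,1,0,0,0,0.14,-0.9,0,1,0,0,0,0.14,-0.9,0,1,0,0,0,0.14,-0.9,0,1,0,0,0,0.14,-0.9,0,1,0,0,0,0.14,-0.9,0,1])

```text
clock: 20.1
position: [0.4424, -0.3746, 0.2422]
eef_rot: [[-1.0, 0.001, -0.001], [0.001, 1.0, 0.002], [0.001, 0.002, -1.0]]
wrist_force: [0.2, 0.6, -1.6]
gripper_width: 0.0522
grip_force: 63.4
```

Request:
arm_command(targets=[0,0,0,0.019,-0.026,0.1,1,0,0,0,0.019,-0.026,0.2,1,0,0,0,0.019,-0.026,0.28,1,0,0,0,0.019,-0.026,0.28,1,0,0,0,0.019,-0.026,0.28,1])

```text
clock: 20.72
position: [0.4378, -0.3815, 0.1603]
eef_rot: [[-1.0, -0.002, 0.001], [-0.002, 1.0, -0.001], [-0.001, -0.001, -1.0]]
wrist_force: [0.6, 0.0, -0.3]
gripper_width: 0.0522
grip_force: 63.4
```

```bash
python3 -c "
from h import *
heldmask('pot_green',.0312,(45,60,30),(85,255,255),'hg')"
```

```text
tcp [ 0.4378 -0.3815  0.1603]
```

View pics/hg.png

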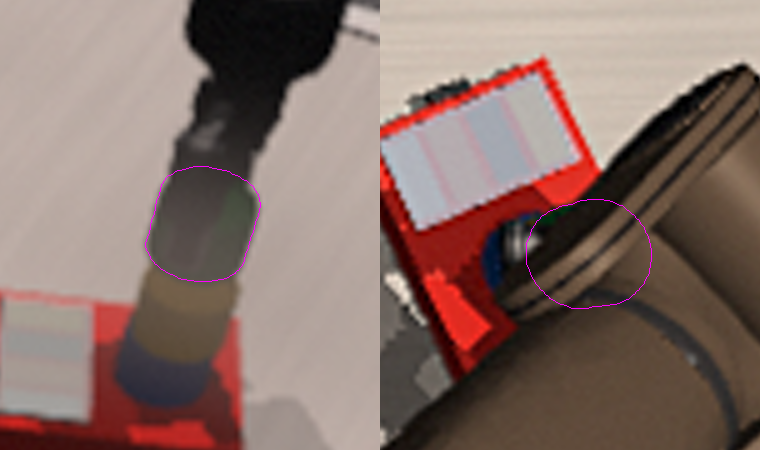

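Yellow sits squarely on blue, and green is upright right above them, matching the model outline.

Request:
arm_command(targets=[0,0,0,0.003,-0.003,0.04,1,0,0,0,0.003,-0.003,0.06,1,0,0,0,0.003,-0.003,0.068,1,0,0,0,0.003,-0.003,0.068,1,0,0,0,0.003,-0.003,0.068,1])

```text
clock: 21.45
position: [0.436, -0.3834, 0.1389]
eef_rot: [[-1.0, -0.0, 0.0], [-0.0, 1.0, -0.0], [-0.0, -0.0, -1.0]]
wrist_force: [-0.1, 0.2, -0.7]
gripper_width: 0.0524
grip_force: 63.5
```

Request:
arm_command(targets=[0,0,0,0,0,0.005,1,0,0,0,0,0,0.008,1,0,0,0,0,0,0.008,1])

```text
clock: 21.82
position: [0.4364, -0.3835, 0.1382]
eef_rot: [[-1.0, -0.0, 0.001], [-0.0, 1.0, -0.001], [-0.001, -0.001, -1.0]]
wrist_force: [-1.2, 1.4, 6.7]
gripper_width: 0.0523
grip_force: 64.0
```

Request:
arm_command(targets=[0,0,0,0,0,0,0,0,0,0,0,0,0,0,0,0,0,0,0,0,0,0,0,0,0,0,-0.2,0,0,0,0,0,0,-0.3,0,0,0,0,-0.15,0.3,-0.3,0,0,0,0,-0.3,0.5,-0.3,0,0,0,0,-0.4,0.7,-0.3,0])

```text
clock: 22.82
position: [0.5298, -0.2194, 0.2265]
eef_rot: [[-1.0, 0.001, 0.001], [0.001, 1.0, -0.0], [-0.001, -0.0, -1.0]]
wrist_force: [1.1, -0.3, 0.6]
gripper_width: 0.0857
grip_force: 0.0
```

```bash
python3 -c "
from h import *
s=manip.get_state();print(s['position'])
for n in('side','top'):
    f=vision.grab_frame(n)
    for o,g in (('pot_green',(.4363,-.3825,.107)),('pot_yellow',(.4363,-.3825,.071)),('cup',(.61,-.0835,.003)),('bottle',(.46,-.027,.003))):
        for l in vision.silhouettes(o,n):
            X,i=fit(f,o,l['region'],g); print(n,o,X.round(4),round(i,2)) if i>.3 else 0
"
```

```text
[ 0.52981281 -0.21937138  0.22653917]
side pot_green [ 0.4364 -0.3856  0.107 ] 0.91
side pot_yellow [ 0.4303 -0.3615  0.071 ] 0.43
side cup [ 0.6089 -0.0849  0.003 ] 0.96
side bottle [ 0.4613 -0.0277  0.003 ] 0.89
top pot_green [ 0.4366 -0.3815  0.107 ] 0.98
top cup [ 0.61   -0.0834  0.003 ] 0.92
top cup [ 0.7034 -0.3527  0.003 ] 0.8
top bottle [ 0.4605 -0.0259  0.003 ] 0.97
```

Request:
arm_command(targets=[0,0,0,-0.267,0.451,0,0,0,0,0,-0.267,0.451,0,0,0,0,0,-0.267,0.451,0.2,0,0,0,0,-0.267,0.451,0.35,0,0,0,0,-0.267,0.451,0.35,0,0,0,0,-0.267,0.451,0.35,0])

```text
clock: 24.08
position: [0.6101, -0.0866, 0.1234]
eef_rot: [[-1.0, 0.001, 0.003], [0.001, 1.0, -0.001], [-0.003, -0.001, -1.0]]
wrist_force: [-0.1, 0.5, 1.0]
gripper_width: 0.0852
grip_force: 0.0
```

Request:
arm_command(targets=[0,0,0,0,0.008,0.15,0,0,0,0,0,0.008,0.285,0,0,0,0,0,0.008,0.285,0,0,0,0,0,0.008,0.285,0])

```text
clock: 24.58
position: [0.6114, -0.0842, 0.0394]
eef_rot: [[-1.0, 0.0, 0.005], [0.0, 1.0, -0.002], [-0.005, -0.002, -1.0]]
wrist_force: [0.0, -0.5, 0.2]
gripper_width: 0.0852
grip_force: 0.0
```

Request:
arm_command(targets=[0,0,0,0,0,0,0.15,0,0,0,0,0,0,1,0,0,0,0,0,0,1,0,0,0,0,0,0,1])

```text
clock: 25.08
position: [0.6111, -0.0836, 0.0389]
eef_rot: [[-1.0, -0.0, 0.005], [-0.0, 1.0, -0.001], [-0.005, -0.001, -1.0]]
wrist_force: [0.3, 0.3, 6.2]
gripper_width: 0.0598
grip_force: 65.6
```

Request:
arm_command(targets=[0,0,0,0,0,-0.2,1,0,0,0,0,0,-0.35,1,0,0,0,0.1,0.2,-0.35,1,0,0,0,0.2,0.4,-0.35,1,0,0,0,0.3,0.6,-0.35,1,0,0,0,0.38,0.8,-0.35,1,0,0,0,0.38,0.9,-0.35,1,0,0,0,0.38,0.9,-0.35,1])

```text
clock: 26.08
position: [0.4938, 0.1896, 0.1411]
eef_rot: [[-1.0, -0.005, -0.0], [-0.005, 1.0, 0.0], [0.0, 0.0, -1.0]]
wrist_force: [0.4, 0.1, -1.9]
gripper_width: 0.0591
grip_force: 65.8
```

Request:
arm_command(targets=[0,0,0,0,0.3,0,1,0,0,0,0,0.61,0,1,0,0,0,0,0.61,0,1,0,0,0,0,0.61,0.15,1,0,0,0,0,0.61,0.15,1,0,0,0,0,0.61,0.15,1])

```text
clock: 26.82
position: [0.4956, 0.369, 0.0965]
eef_rot: [[-1.0, 0.001, 0.0], [0.001, 1.0, -0.0], [-0.0, -0.0, -1.0]]
wrist_force: [-0.2, 0.1, -1.9]
gripper_width: 0.0595
grip_force: 65.9
```

```bash
python3 -c "
from h import *
heldmask('cup',.0359,(0,0,250),(1,1,251),'hc')
for n in('side','top'):
    f=vision.grab_frame(n)
    for l in vision.silhouettes('saucer',n): X,i=fit(f,'saucer',l['region'],(.4957,.37,0)); print(n,X,i)
"
```

```text
tcp [0.4956 0.369  0.0965]
side [0.4747102  0.38276356 0.        ] 0.5380307979468035
side [ 0.7064843  -0.35807085  0.        ] 0.3460207612456747
top [0.50059672 0.34202092 0.        ] 0.45374653098982426
top [ 0.43349804 -0.37981927  0.        ] 0.022170900692840646
```

View pics/hc.png

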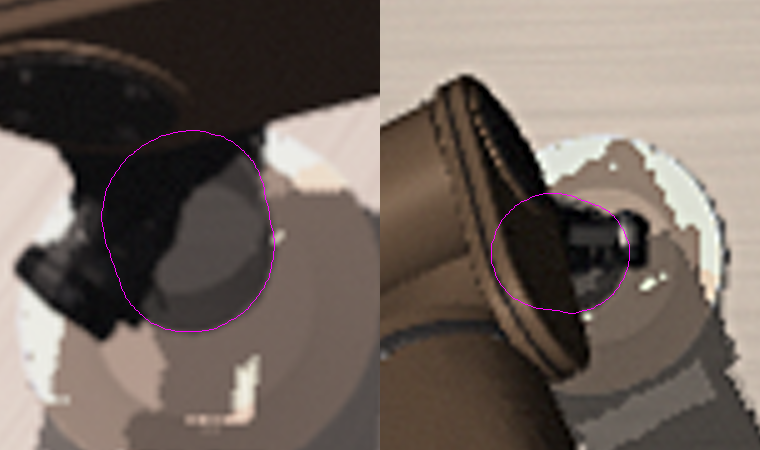

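The cup in the jaws matches its outline and hangs level above the saucer.

Request:
arm_command(targets=[0,0,0,-0.003,0.003,0.1,1,0,0,0,-0.003,0.003,0.165,1,0,0,0,-0.003,0.003,0.175,1,0,0,0,-0.003,0.003,0.175,1,0,0,0,-0.003,0.003,0.175,1])

```text
clock: 27.75
position: [0.4966, 0.3713, 0.0446]
eef_rot: [[-1.0, -0.0, 0.002], [-0.0, 1.0, 0.001], [-0.002, 0.001, -1.0]]
wrist_force: [-0.1, -0.5, -1.7]
gripper_width: 0.0594
grip_force: 65.9
```

Request:
arm_command(targets=[0,0,0,0,0,0.005,1,0,0,0,0,0,0.009,1,0,0,0,0,0,0.009,1])

```text
clock: 28.12
position: [0.496, 0.371, 0.041]
eef_rot: [[-1.0, -0.0, 0.0], [-0.0, 1.0, 0.0], [-0.0, 0.0, -1.0]]
wrist_force: [0.6, -0.6, -0.8]
gripper_width: 0.0595
grip_force: 66.1
```

Request:
arm_command(targets=[0,0,0,0,0,0.002,1,0,0,0,0,0,0.002,0,0,0,0,0,0,0.002,0,0,0,0,0,0,0.002,0,0,0,0,0,0,-0.2,0,0,0,0,0,0,-0.4,0,0,0,0,0,-0.3,-0.6,0,0,0,0,0,-0.5,-0.6,0])

```text
clock: 29.12
position: [0.4971, 0.2582, 0.2146]
eef_rot: [[-1.0, -0.003, 0.006], [-0.003, 1.0, 0.002], [-0.006, 0.002, -1.0]]
wrist_force: [1.1, -0.5, 0.1]
gripper_width: 0.0851
grip_force: 0.0
```

Request:
arm_command(targets=[0,0,0,0.1,-0.9,0,0,0,0,0,0.1,-0.9,0,0,0,0,0,0.1,-0.9,0,0,0,0,0,0.1,-0.9,0,0,0,0,0,0.1,-0.9,0,0,0,0,0,0.1,-0.9,0,0])

```text
clock: 29.88
position: [0.4659, -0.013, 0.2112]
eef_rot: [[-1.0, 0.003, 0.0], [0.003, 1.0, 0.0], [-0.0, 0.0, -1.0]]
wrist_force: [0.1, 0.7, -0.1]
gripper_width: 0.0851
grip_force: 0.0
```

```bash
python3 -c "
from h import *
s=manip.get_state();print(s['position'])
for n in('side','top'):
    f=vision.grab_frame(n)
    for o,g in (('cup',(.4957,.37,.005)),('saucer',(.4957,.37,0)),('bottle',(.46,-.027,.003))):
        for l in vision.silhouettes(o,n):
            X,i=fit(f,o,l['region'],g); print(n,o,X.round(4),round(i,2)) if i>.3 else 0
"
```

```text
[ 0.46586195 -0.01296971  0.21117038]
side cup [0.4946 0.3703 0.005 ] 0.94
side bottle [ 0.4618 -0.029   0.003 ] 0.97
side bottle [ 0.6904 -0.3285  0.003 ] 0.44
top cup [0.4937 0.371  0.005 ] 0.88
top saucer [0.4961 0.3699 0.    ] 0.77
```

Request:
arm_command(targets=[0,0,0,0.016,-0.048,0,0,0,0,0,0.016,-0.048,0.15,0,0,0,0,0.016,-0.048,0.27,0,0,0,0,0.016,-0.048,0.27,0,0,0,0,0.016,-0.048,0.27,0])

```text
clock: 30.9
position: [0.462, -0.0266, 0.1314]
eef_rot: [[-1.0, -0.0, 0.002], [-0.0, 1.0, -0.001], [-0.002, -0.001, -1.0]]
wrist_force: [0.1, -0.6, 0.3]
gripper_width: 0.0855
grip_force: 0.0
```

```bash
python3 -c "
from h import *
s=manip.get_state();print(s['position'],s['joint_velocities'])
f=vision.grab_frame('side')
for l in vision.silhouettes('bottle','side')[:1]: X,i=fit(f,'bottle',l['region'],(.46,-.027,.003)); print(X,i)
"
```

```text
[ 0.46201563 -0.02659943  0.13141478] [ 0.00465395 -0.01678024 -0.02021669 -0.00139374 -0.00329942  0.00308651]
[ 0.45915047 -0.02505492  0.003     ] 0.8439024390243902
```

Request:
arm_command(targets=[0,0,0,0.003,-0.002,0.1,0,0,0,0,0.003,-0.002,0.17,0,0,0,0,0.003,-0.002,0.17,0.3,0,0,0,0.003,-0.002,0.17,0.5,0,0,0,0.003,-0.002,0.17,0.6,0,0,0,0.003,-0.002,0.17,0.6])

```text
clock: 31.75
position: [0.461, -0.0268, 0.08]
eef_rot: [[-1.0, -0.0, 0.002], [-0.0, 1.0, -0.001], [-0.002, -0.001, -1.0]]
wrist_force: [0.7, -0.4, -0.3]
gripper_width: 0.0343
grip_force: 0.0
```

```bash
python3 -c "
from h import *
heldmask('bottle',.077,(0,0,250),(1,1,251),'hb')"
```

```text
tcp [ 0.461  -0.0268  0.08  ]
```

View pics/hb.png

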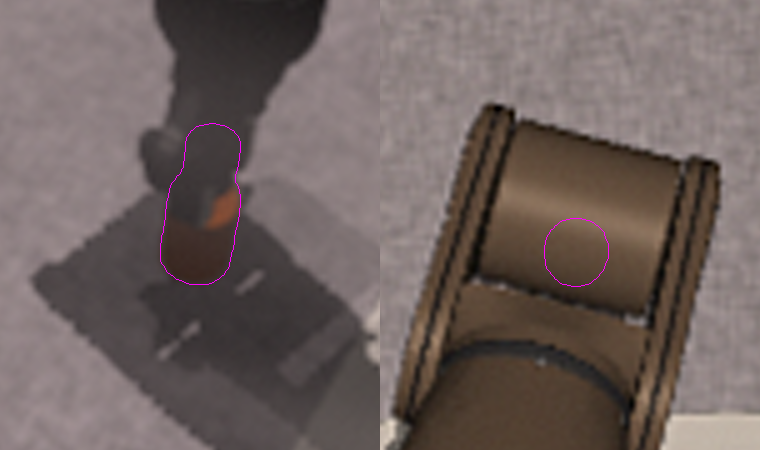

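The bottle's lower body fills the outline in the side view (about 165–240, bottom row 285), so the jaws are centred on it and it stands upright. Closing slowly.

Request:
arm_command(targets=[0,0,0,0,0,0,0.64,0,0,0,0,0,0,0.68,0,0,0,0,0,0,0.72,0,0,0,0,0,0,1,0,0,0,0,0,0,1])

```text
clock: 32.48
position: [0.4604, -0.0268, 0.0792]
eef_rot: [[-1.0, -0.0, 0.0], [-0.0, 1.0, -0.0], [-0.0, -0.0, -1.0]]
wrist_force: [-1.0, -0.6, 2.3]
gripper_width: 0.0247
grip_force: 58.7
```

Request:
arm_command(targets=[0,0,0,0,0,-0.1,1,0,0,0,0,0,-0.25,1,0,0,0,0,0,-0.4,1,0,0,0,0,0,-0.4,1])

```text
clock: 32.98
position: [0.4626, -0.0271, 0.203]
eef_rot: [[-1.0, -0.0, 0.008], [-0.0, 1.0, -0.002], [-0.008, -0.002, -1.0]]
wrist_force: [-0.1, 0.6, -1.2]
gripper_width: 0.0246
grip_force: 58.9
```

```bash
python3 -c "
from h import *
held('bottle',.077)"
```

```text
tcp [ 0.4626 -0.0271  0.203 ]
side [ 0.4558 -0.0053  0.126 ] off [-0.0068  0.0218] 0.43
```

Request:
arm_command(targets=[0,0,0,-0.02,0.12,0,1,0,0,0,-0.05,0.28,0,1,0,0,0,-0.07,0.44,0,1,0,0,0,-0.1,0.6,0,1,0,0,0,-0.11,0.76,0,1,0,0,0,-0.11,0.9,0,1,0,0,0,-0.11,1,0,1,0,0,0,-0.11,1,0,1])

```text
clock: 34.17
position: [0.4918, 0.2746, 0.1966]
eef_rot: [[-1.0, -0.003, -0.004], [-0.003, 1.0, -0.001], [0.004, -0.001, -1.0]]
wrist_force: [-0.3, -0.2, -1.3]
gripper_width: 0.0248
grip_force: 59.1
```

Request:
arm_command(targets=[0,0,0,0,0.15,0,1,0,0,0,0,0.28,0,1,0,0,0,0,0.326,0,1,0,0,0,0,0.326,0.1,1,0,0,0,0,0.326,0.15,1,0,0,0,0,0.326,0.15,1,0,0,0,0,0.326,0.15,1])

```text
clock: 35.05
position: [0.4938, 0.3708, 0.1548]
eef_rot: [[-1.0, 0.0, 0.001], [0.0, 1.0, 0.0], [-0.001, 0.0, -1.0]]
wrist_force: [-0.5, -0.1, -0.4]
gripper_width: 0.0246
grip_force: 59.3
```

```bash
python3 -c "
from h import *
heldmask('bottle',.0762,(0,0,250),(1,1,251),'hb2')"
```

```text
tcp [0.4938 0.3708 0.1548]
```

View pics/hb2.png

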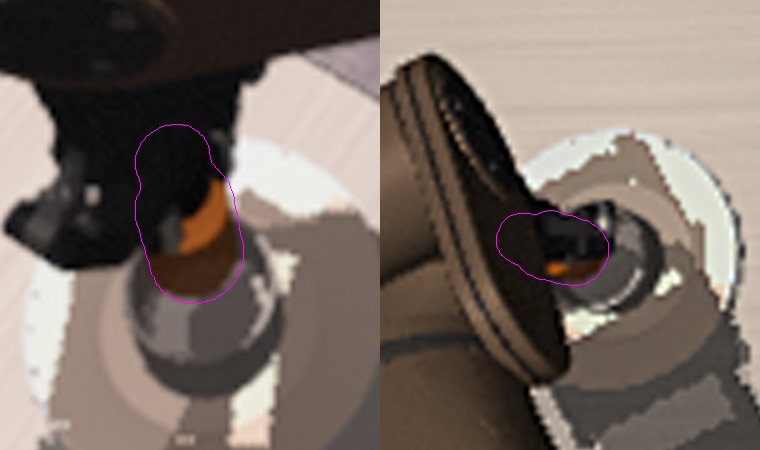

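The bottle matches its outline, upright over the cup. Lowering.

Request:
arm_command(targets=[0,0,0,-0.001,0,0.08,1,0,0,0,-0.001,0,0.16,1,0,0,0,-0.001,0,0.21,1,0,0,0,-0.001,0,0.222,1,0,0,0,-0.001,0,0.222,1,0,0,0,-0.001,0,0.222,1])

```text
clock: 35.9
position: [0.4942, 0.3716, 0.0887]
eef_rot: [[-1.0, -0.0, 0.002], [-0.0, 1.0, 0.001], [-0.002, 0.001, -1.0]]
wrist_force: [0.2, -0.1, -0.8]
gripper_width: 0.0248
grip_force: 59.3
```

Request:
arm_command(targets=[0,0,0,0,0,0.005,1,0,0,0,0,0,0.008,1,0,0,0,0,0,0.008,1])

```text
clock: 36.28
position: [0.4936, 0.3713, 0.0853]
eef_rot: [[-1.0, -0.0, 0.0], [-0.0, 1.0, 0.0], [-0.0, 0.0, -1.0]]
wrist_force: [-0.4, 1.1, -0.9]
gripper_width: 0.0246
grip_force: 59.7
```

Request:
arm_command(targets=[0,0,0,0,0,0.002,1,0,0,0,0,0,0.003,1,0,0,0,0,0,0.003,1])

```text
clock: 36.65
position: [0.4938, 0.3713, 0.0852]
eef_rot: [[-1.0, -0.0, 0.001], [-0.0, 1.0, 0.0], [-0.001, 0.0, -1.0]]
wrist_force: [-1.6, -1.4, 5.6]
gripper_width: 0.0244
grip_force: 59.9
```

Firm contact at the expected height. Releasing slowly and retreating upward.

Request:
arm_command(targets=[0,0,0,0,0,-0.002,0.6,0,0,0,0,0,-0.002,0.3,0,0,0,0,0,-0.002,0.1,0,0,0,0,0,-0.002,0,0,0,0,0,0,-0.1,0,0,0,0,0,0,-0.3,0,0,0,0,0,0,-0.5,0,0,0,0,0,0,-0.5,0])

```text
clock: 37.65
position: [0.4965, 0.3729, 0.242]
eef_rot: [[-1.0, -0.001, 0.012], [-0.0, 1.0, 0.006], [-0.012, 0.006, -1.0]]
wrist_force: [-0.5, 0.9, -0.1]
gripper_width: 0.0853
grip_force: 0.0
```

Request:
arm_command(targets=[0,0,0,-0.2,-0.3,0,0,0,0,0,-0.2,-0.7,0,0,0,0,0,-0.2,-0.9,0,0,0,0,0,-0.2,-0.9,0,0,0,0,0,-0.2,-0.9,0,0,0,0,0,-0.2,-0.9,0,0])

```text
clock: 38.4
position: [0.5533, 0.0991, 0.2329]
eef_rot: [[-1.0, 0.004, -0.002], [0.004, 1.0, -0.0], [0.002, -0.0, -1.0]]
wrist_force: [-0.3, -0.0, -0.3]
gripper_width: 0.0853
grip_force: 0.0
```

```bash
python3 -c "
from h import *
s=manip.get_state();print(s['position'])
I=[]
for n in('side','top'):
    f=vision.grab_frame(n)
    for o,g in (('cup',(.4957,.37,.005)),('saucer',(.4957,.37,0)),('bottle',(.4943,.3705,.009)),('pot_green',(.4363,-.3825,.107)),('pot_yellow',(.4363,-.3825,.071))):
        for l in vision.silhouettes(o,n):
            X,i=fit(f,o,l['region'],g); print(n,o,X.round(4),round(i,2)) if i>.3 else 0
    for p in((.495,.37,.04),(.4363,-.3825,.08)):
        u,v=map(int,proj(f,p)); a=f['img'][max(v-45,0):v+45,max(u-45,0):u+45]; I.append(cv2.resize(a,(290,290),interpolation=cv2.INTER_CUBIC))
cv2.imwrite('pics/fin.png',np.vstack([np.hstack(I[:2]),np.hstack(I[2:])]))
"
```

```text
[0.5532939  0.09913271 0.23294818]
side cup [0.4891 0.3724 0.005 ] 0.45
side saucer [0.4947 0.3705 0.    ] 0.74
side bottle [0.4961 0.3693 0.009 ] 0.94
top cup [0.4882 0.362  0.005 ] 0.41
top saucer [0.4949 0.3687 0.    ] 0.75
top bottle [0.4954 0.3727 0.009 ] 0.79
top pot_green [ 0.4371 -0.3827  0.107 ] 0.86
```

View pics/fin.png

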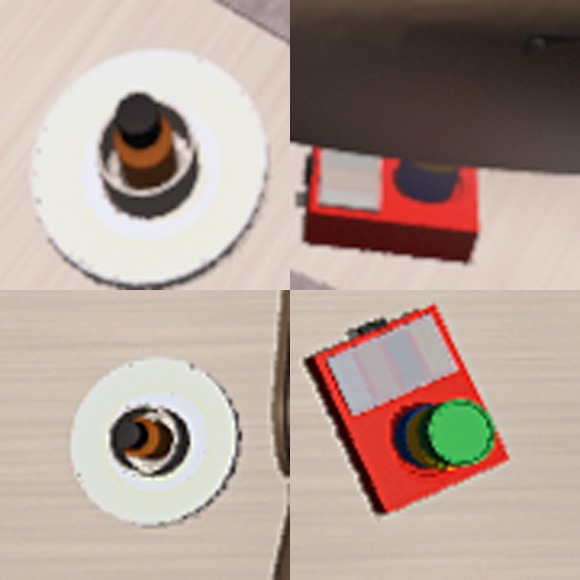

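The bottle stands upright and centred in the cup, on the saucer's middle, and green tops the straight pot stack in the well. Handing in.

```bash
python3 -c "
from h import *
print(manip.finish_job())"
```

```text
the job is handed in; nothing more can be done
None
```

I handed the job in at about 38 s of the 128 s limit. In the last pictures the pots stand blue, yellow, green in the sorter's well, and the bottle stands upright in the cup on the saucer's flat middle. I never moved the arm near the drill, mug or tape, but I did not re-measure their positions at the end, and the hand-in returned no verdict.

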